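# Shut the draught shield and tare the carat balance

## Task

Get the carat balance ready for weighing stones: with the fingertips, swing the open lid of the draught shield gently down until it is fully shut, then press the tare key (the wide bar key) and let it spring back. Push only, never grip or lift anything; do not press the two small round keys, do not shift the dish on the pan, and leave the bottle, tweezers and loupe where they lie.

Things in the scene. Friction and masses are not known exactly. Their poses are not given: they have to be found in the camera images.
- balance: Carat balance, white, 270 mm deep (own x), 180 wide (y), fixed; origin: centre of underside, at bench height. Its front faces its -x, towards the robot; y to the robot's left; yaw up to 0.3 rad. Front: key panel sloping from 30 mm high (x = -135) to 58 (x = -30), 0.261 rad. Rear, 58 high: clear-walled draught shield, x 0 to 125, y -65 to 65, walls 4 mm, open top at height 128, under the lid.
- lid (a joint): Lid angle, rad: 0 = shut, level; grows as it swings up and back; 1.57 upright, stop 1.75; starts at 0.9 to 1.6. Flat plate, grey frame, clear flush middle: 133 mm from hinge to front edge, 136 wide, 8 thick, 0.16 kg, with a finger tab (11 by 44 by 5 mm) at the middle of the front edge. Stiff hinge along the balance's y: it stays where left, takes 1 to 3 N at the edge and does not spring back.
- lid_hinge (a point): Middle of the lid's hinge axis, at the back of the shield: balance's x = +129 mm, y = 0, 128 mm above the bench. That is the level of the lid's underside when shut; the lid's outer (upper) face lies 8 mm off the axis.
- lid_edge (a point): Middle of the lid's front edge on its outer face (the face that is on top when shut, and looks to the back when the lid is upright), 133 mm from the hinge along the lid. Moves with the lid; 136 mm above the bench when shut.
- tare_key (a joint): Travel of the tare key, m: 0 = up, 0.004 = fully down. It moves square to the sloping panel. Spring: 0.8 N to start, 4 N fully down; it springs back by itself. It counts as pressed beyond about 0.0025.
- tare_key_top (a point): Centre of the top of the tare key: the only wide key, a black bar 46 mm (balance's y) by 16 mm, 6 mm proud of the panel, at the right end of the key row as the robot sees it (balance's x = -108, y = -45 mm). The point's z is the outward normal of the panel, leaning 0.261 rad from vertical towards the balance's -x.
- unit_key (a joint): Travel of the small round key in the middle of the key row, m: 0 = up, 0.004 = down. Not to be pressed.
- unit_key_top (a point): Centre of the top of the small round unit key, 15 mm across, balance's y = +22 mm.
- power_key (a joint): Travel of the small round key at the left end of the key row, m: 0 = up, 0.004 = down. Not to be pressed.
- power_key_top (a point): Centre of the top of the small round power key, 15 mm across, balance's y = +60 mm.
- pan (a point): Centre of the top of the round steel weighing pan (80 mm across) inside the draught shield, 68 mm above the bench.
- dish: Small loose aluminium weighing dish, 56 mm across, 13 mm high, standing on the pan; origin: centre of its underside. To stay as it is.
- bottle: White plastic bottle, 48 mm across, 105 mm high, standing beside the balance, left or right; origin: centre of its underside. A bystander.
- tweezers: Steel stone tweezers, 150 mm long, 14 mm wide, 8 mm high, lying beside the balance's front on the robot's right; origin: middle, underside. A bystander.
- loupe: Folding loupe, 70 mm long, 26 mm wide, 15 mm high, lying beside the balance, left or right; origin: middle, underside. A bystander.
Mind the look-alikes: they are no part of the job. Of the things that look like the dish, the middle-sized one is meant.

How it is judged (in metres and radians):
On the way, in this order (a step that is already met when the one before it is completed fails the run):
1. the lid of the draught shield is fully shut (value of joint lid below 0.03 rad), for 0.2 s.
2. the tare key is pressed down with the lid shut (value of joint tare_key above 0.0025 m and value of joint lid below 0.03 rad), for 0.1 s.
At the end, for the whole second after the job is handed in: Lid shut (under 0.03 rad, 4 mm at its edge); after that the tare key was pressed past 2.5 mm for 0.1 s and is up again (under 1 mm); round keys up; dish upright on the pan within 20 mm of its centre; bottle, tweezers and loupe within 20 mm of where they began (value of joint lid below 0.03 rad and value of joint each of tare_key, unit_key, power_key below 0.001 m and horizontal distance between dish and pan below 0.02 m and angle between dish's own z axis and vertical below 0.1 rad and linear speed of dish below 0.02 m/s and distance of each of bottle, tweezers, loupe from where it was at the start of the episode below 0.02 m); the robot touches nothing.
It fails at once if the tare key is pressed while the lid is still open (value of joint tare_key above 0.0025 m and value of joint lid above 0.05 rad).
It fails at once if one of the small round keys is pressed (past 2 mm) (value of joint any of unit_key, power_key above 0.002 m).
It fails at once if the lid is slammed (over 2.5 rad/s) or forced back to its stop (velocity of joint lid below -2.5 rad/s or value of joint lid above 1.72 rad).
It fails at once if the fingers grip or force the open lid (over 25 N on it, where pushing takes 3 N), or lean on the balance with over 60 N ((contact force between the fingers and balance above 25 N and value of joint lid above 0.1 rad) or contact force between the fingers and balance above 60 N).
It fails at once if the dish is shifted more than 8 mm, or the bottle, tweezers or loupe moved or lifted more than 20 mm (distance of dish from where it was at the start of the episode above 0.008 m or distance of any of bottle, tweezers, loupe from where it was at the start of the episode above 0.02 m).
It also fails if it takes over 42 s, if anything falls off the work surface, if the arm or the gripper's body presses on something with over 40 N, if the wrist force passes 120 N, or if a joint passes its speed limit or range.

## Robot

A 6-joint arm with a two-finger parallel gripper is mounted at the origin on the work surface. World frame = base frame: x ahead of the robot, y to its left, z up, the work surface at z = 0. Lengths are in mm, angles in rad, forces in N, time in s.
With the tool pointing down it reaches from about 325 to 1000 mm from the base axis. Payload 5.1 kg.
Tool frame: the origin (TCP) lies midway between the tips of the shut fingers; the grasp point (between the pads) lies 19 mm behind it; y points along the fingers, z is the direction in which the jaws open and shut, and the axes are right-handed (so a half turn about y gives the same grasp; the last joint's range is limited). The gripper opens to 85 mm and grips with 20 to 120 N. Pads are 22 mm wide; open, the fingers measure 114 mm over their backs; the gripper's body (76 mm by 85 mm) begins 54 mm behind the grasp point. The pads swing forward as they close: fully open they stand 13 mm farther back than shut.
Start: joints at [-1.331, 0.124, 1.65, -0, 1.367, -0.083], TCP at [206.162, -616.427, 231.322] pointing down, gripper open.
Joint ranges: [-2.61, 2.61], [-1.02, 2.33], [0.03, 2.71], [-1.35, 4.49], [0.32, 2.68], [-2.91, 2.91]. Speed limits (rad/s): [2.57, 2.57, 3.14, 3.14, 3.14, 3.14].

## Interface

Orientations are given as a 3x3 rotation matrix whose columns are the frame's x, y, z axes.
In Python, from plant import env, eyes, nets gives the robot as it stands. The module is installed in compiled form; this text tells all that it offers.
- The arm moves only by the tool jog_arm, never from a script. Its argument "deltas" is text: rows parted by semicolons, each of 7 numbers parted by spaces: the shift along the tool's x, y, z normalised to -1 to 1, where 1 is 0.04 m, then the turn, a rotation vector about the tool's x, y, z normalised to -1 to 1, where 1 is 90 degrees, then the gripper's target within -1 to 1 (fully open at 1, half-way at 0, shut at -1). In form: x y z rx ry rz hand; .... A call has 1 to 8 rows; each row shifts and turns the commanded pose from where the row before left it, along the tool's axes as they then stand; what a row does not reach is not made up. A row lasts 1/12 s, in which the tool goes at most 41.7 mm and 7.16 degrees, less where a joint would pass 70% of its speed; a pose out of reach is approached as far as the arm can. A call with a number of a shift or a turn outside -1 to 1 is refused whole. A call with a gripper value outside its range is refused whole. The fingers move at their own pace and stop on an object; the grip force is fixed at half the most. Time passes only in rows, so rows that do not move let the fingers close. It gives the time, the measured TCP pose, the force and the opening at its end, in the units of the state.
- env.sense(): the state, without advancing time (a new reading comes with each control period).
- eyes.capture(name): name is "scene" or "top"; returns a dict with "image" (480x640x3 uint8, red, green, blue), "z_map" (480x640 float32, mm along the optical axis (not along the pixel's ray), 0 where there is no reading), "fx", "fy", "cx", "cy" (pixels), "cam_to_world" (4x4, takes a point from camera to world coordinates). Camera axes: x right, y down, z forward; pixel columns grow to the right and rows downward; lengths in mm; the calibration is good to about 2 mm. A picture is of the moment at which its call begins.
- env.hand_in(): hands the job in, once; it reports no verdict.
Trained networks look in a picture, given as the dict that the camera call returned (one of the last four; its "shot" number tells which), for a name from the list of things; names that differ only in an ending like _2 or _b are one class to them, and where a whole thing is asked for, a point or a joint stands for the part that bears it (a point fixed in the world has none). Each returns a list of dicts, best first, with "p" (0 to 1); they miss things now and then, are a little off and sometimes report something else, mostly with a low value. They report only what shows in the picture. A call takes as long as a camera call. They do not tell look-alikes from the thing itself.
- nets.boxes_of(label, picture): "xy" ([column, row] in pixels, amid what is visible of it).
- nets.trace(label, picture): "region" (480x640 bool, what is visible of it) and "xy" ([column, row] in pixels, amid what is visible of it).
- nets.mark_of(label, picture): "xy" ([column, row] in pixels: a listed point, or the origin of a listed thing).
The state is a dict: "time": time; "joint_positions": joint angles; "qd": joint speeds; "joint_torque": joint torques, N m; "position": TCP position; "tcp_rot": TCP orientation; "force": force on the tool from outside, world axes, zero at the start; "ft_torque": the same for the moment, N m; "gripper_width": finger opening in mm.
Only numpy, scipy, OpenCV 4.12 (cv2) and the standard library are available. Lean on these libraries where they do the work, as an engineer would, in place of code of your own. Each camera call takes 0.05 s, during which the arm holds its last target.

## Working session

There is one attempt and no reset: what is moved stays moved. The work goes in short steps, Python scripts to look and compute and a tool call to move; the robot and the scene stay as the last step left them, time stands still between calls to the robot, and variables do not carry over. Pictures are saved under pics/ and viewed, and the job is handed in when it is done.

Besides the shell and the picture viewer there is one more tool, called after "Request:" as name(argument=value, ...) on one line, values as JSON. jog_arm: Moves the arm, as the interface text tells. Scaled input: -1 to 1 covers 0.04 m each way for a shift and 90 degrees each way for a turn. Its arguments: {"type":"object","properties":{"deltas":{"type":"string"}},"required":["deltas"]}

```bash
mkdir -p pics; ls
cat > h.py <<'E'
import numpy as np, cv2
from plant import env, eyes, nets
def px2w(c,u,v,z=None):
    if z is None:
        p=c["z_map"][int(v)-2:int(v)+3,int(u)-2:int(u)+3]; p=p[p>0]; z=np.median(p) if len(p) else np.nan
    q=np.array([(u-c["cx"])/c["fx"]*z,(v-c["cy"])/c["fy"]*z,z,1]); return (c["cam_to_world"]@q)[:3]
def ray_z(c,u,v,zw):
    T=c["cam_to_world"]; d=T[:3,:3]@np.array([(u-c["cx"])/c["fx"],(v-c["cy"])/c["fy"],1]); o=T[:3,3]
    return o+d*(zw-o[2])/d[2]
def w2px(c,P):
    q=np.linalg.inv(c["cam_to_world"])@np.append(P,1); return q[0]/q[2]*c["fx"]+c["cx"],q[1]/q[2]*c["fy"]+c["cy"]
E
python3 - <<'E'
from h import *
np.set_printoptions(precision=3,suppress=True)
for n in("scene","top"):
    c=eyes.capture(n); cv2.imwrite(f"pics/{n}0.png",c["image"][...,::-1])
    print(n,c["cam_to_world"],c["fx"])
    for l in("balance","lid_hinge","lid_edge","tare_key_top","unit_key_top","power_key_top","pan","dish","bottle","tweezers","loupe"):
        for r in nets.mark_of(l,c)[:3]: print(l,r["p"],r["xy"],px2w(c,*r["xy"]))
print(env.sense())
E
```

```text
pics
scene [[ -0.853   0.414  -0.319 889.219]
 [  0.523   0.667  -0.532 482.308]
 [ -0.008  -0.62   -0.785 724.084]
 [  0.      0.      0.      1.   ]] 455.47806862007945
balance 0.58 [316.9, 224.0] [620.712  23.165  90.879]
lid_hinge 0.8 [252.5, 204.1] [712.079 -42.163 136.377]
lid_edge 0.79 [270.9, 135.8] [657.119 -54.227 254.543]
lid_edge 0.7 [254.2, 203.5] [710.41  -37.53  141.241]
lid_edge 0.34 [349.2, 291.5] [621.892 135.975  15.592]
tare_key_top 0.5 [352.4, 173.5] [461.268 -93.861  40.928]
unit_key_top 0.43 [364.2, 197.5] [480.978 -21.591  42.115]
power_key_top 0.5 [381.0, 208.1] [469.519  20.649  42.816]
pan 0.9 [289.4, 214.5] [645.233 -37.595  72.908]
dish 0.87 [290.8, 215.8] [644.44  -33.611  72.556]
bottle 0.62 [240.7, 182.3] [708.635 -95.124 143.297]
tweezers 0.64 [312.7, 154.0] [ 480.431 -229.424    3.755]
loupe 0.56 [348.2, 292.6] [624.823 137.088  15.871]
top [[   0.005   -0.987    0.16   461.955]
 [  -1.      -0.003    0.015   37.008]
 [  -0.014   -0.16    -0.987 1030.701]
 [   0.       0.       0.       1.   ]] 543.5764631356093
lid_hinge 0.81 [373.9, 183.7] [692.602
[... 608 characters left out ...]
611 -239.843    1.199]
tweezers 0.49 [382.3, 192.7] [658.128 -42.031 250.165]
loupe 0.71 [279.9, 250.5] [605.552 129.229   9.382]
loupe 0.23 [381.9, 192.8] [657.869 -41.398 250.589]
{'time': 1.2, 'joint_positions': array([-1.331,  0.124,  1.65 ,  0.   ,  1.368, -0.083]), 'qd': array([ 0.   ,  0.   ,  0.   ,  0.001,  0.001, -0.   ]), 'joint_torque': array([ -0.001, -42.36 , -36.576,  -0.   ,   0.001,  -0.   ]), 'position': array([ 206.16 , -616.413,  231.333]), 'tcp_rot': array([[-0.948,  0.   ,  0.317],
       [-0.317,  0.   , -0.948],
       [-0.   , -1.   , -0.   ]]), 'force': array([-0.033, -0.219,  0.332]), 'ft_torque': array([ 0.009,  0.016, -0.015]), 'gripper_width': 85.45339136653595}
```

View pics/scene0.png

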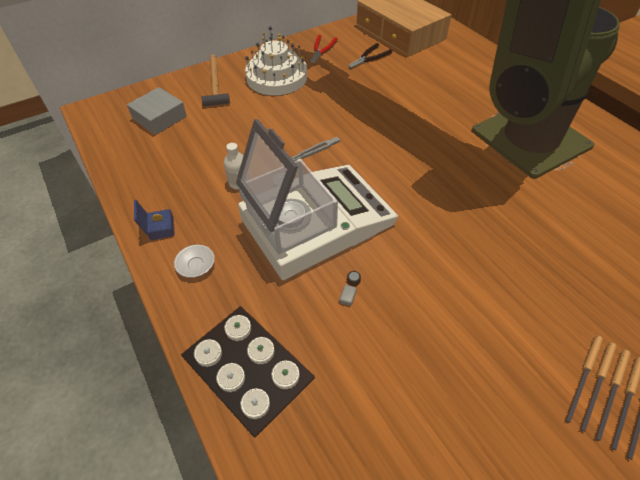

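View pics/top0.png

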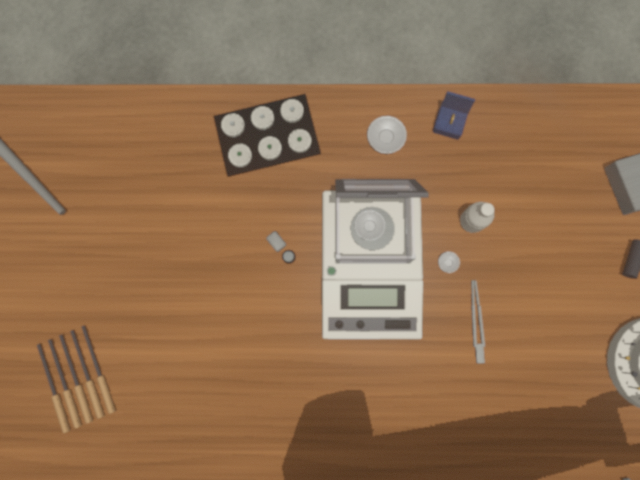

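Run:
```python
from h import *
np.set_printoptions(precision=2,suppress=True)
c=eyes.capture("top")
im=c["image"]; cv2.imwrite("pics/topz.png",cv2.resize(im[170:350,300:500],None,fx=4,fy=3.3,interpolation=cv2.INTER_CUBIC)[...,::-1])
# world xyz map
v,u=np.mgrid[:480,:640]; z=c["z_map"]; q=np.stack([(u-c["cx"])/c["fx"]*z,(v-c["cy"])/c["fy"]*z,z,np.ones_like(z)],-1)@c["cam_to_world"].T
W=q[...,:3]
b=nets.trace("balance",c)
print([(r["p"],r["region"].sum()) for r in b])
# points 20<z<65 in box
m=(z>0)&(W[...,0]>420)&(W[...,0]<730)&(W[...,1]>-150)&(W[...,1]<70)&(W[...,2]>22)&(W[...,2]<66)
m=cv2.morphologyEx(m.astype(np.uint8),cv2.MORPH_OPEN,np.ones((3,3)))>0
n,l,s,_=cv2.connectedComponentsWithStats(m.astype(np.uint8)); k=1+np.argmax(s[1:,4]); m=l==k
P=W[m][:,:2].astype(np.float32); print(cv2.minAreaRect(P),P.min(0),P.max(0))
# side edges: per row min/max y for x in 450..560
for lo in range(450,700,20):
    t=P[(P[:,0]>lo)&(P[:,0]<lo+6)]; print(lo,t[:,1].min(),t[:,1].max())
for lo in range(-120,50,20):
    t=P[(P[:,1]>lo)&(P[:,1]<lo+6)]; print('x',lo,t[:,0].min(),t[:,0].max())
# lid plane
m2=(z>0)&(W[...,2]>150)&(W[...,0]>600)&(W[...,0]<720)&(abs(W[...,1]+40)<90)
Q=W[m2]; print(len(Q),Q.mean(0)); uu,ss,vv=np.linalg.svd(Q-Q.mean(0)); print(vv,ss/np.sqrt(len(Q)))
print(Q.min(0),Q.max(0))
```

```text
[(0.62, np.int64(14993)), (0.47, np.int64(51))]
((577.104736328125, -42.62010192871094), (268.0643615722656, 179.1282501220703), 0.1959642618894577) [ 442.79 -132.48] [710.87  47.39]
450 -131.04858 46.52808
470 -130.23532 46.515247
490 -132.48184 46.570297
510 -132.1419 46.607227
530 -130.95068 46.625656
550 -131.15251 46.71098
570 -132.08215 46.79549
590 -129.9896 46.85347
610 -130.5659 46.98667
630 -131.32579 47.05304
650 -129.60301 47.12664
670 -130.17699 47.239628
690 -131.01544 47.322365
x -120 443.70285 696.73883
x -100 443.55524 576.6123
x -80 443.4641 576.15204
x -60 443.40283 576.6063
x -40 443.236 576.0461
x -20 443.1986 576.1814
x 0 443.06967 576.2813
x 20 442.89362 709.6565
x 40 442.78564 710.35706
1511 [671.51 -41.49 220.18]
[[ 0.02  1.   -0.04]
 [-0.44  0.05  0.9 ]
 [-0.9  -0.   -0.44]] [39.47 36.93  1.82]
[ 648.84 -109.62  150.54] [703.04  26.49 263.14]
```

View pics/topz.png

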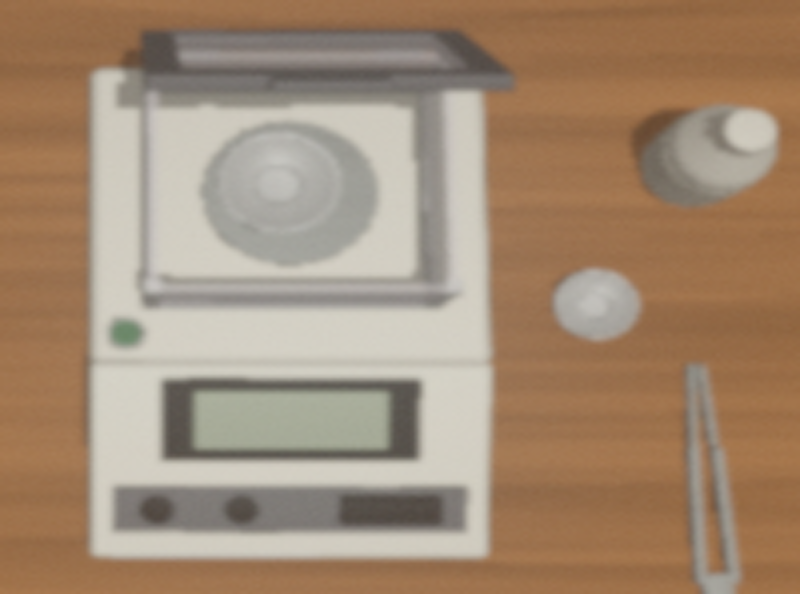

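Request:
jog_arm(deltas="0 -0.85 0 0 0.0685 0 -1; 0 -0.85 0 0 0.0685 0 -1; 0 -0.85 0 0 0.0685 0 -1; 0 0 0 0 0 0 -1")

```text
time: 1.63
position: [206.8, -619.0, 343.3]
tcp_rot: [[-1.0, 0.003, -0.003], [0.003, -0.014, -1.0], [-0.003, -1.0, 0.014]]
force: [-0.6, -0.3, 1.8]
gripper_width: 39.1
```

Run:
```python
from h import *
np.set_printoptions(precision=3,suppress=True)
c=eyes.capture("scene")
v,u=np.mgrid[:480,:640]; z=c["z_map"]; q=np.stack([(u-c["cx"])/c["fx"]*z,(v-c["cy"])/c["fy"]*z,z,np.ones_like(z)],-1)@c["cam_to_world"].T
W=q[40:95,240:310,:3]; g=W[z[40:95,240:310]>0]; g=g[g[:,1]<-350]; print(g[:,2].max(), g[g[:,2]>60].mean(0))
s=env.sense(); print(s["position"],s["tcp_rot"],s["joint_positions"],s["gripper_width"],s["time"])
```

```text
124.87412371527557 [ 408.415 -544.167   77.301]
[ 206.65  -618.326  339.867] [[-1.     0.002  0.   ]
 [-0.    -0.01  -1.   ]
 [-0.002 -1.     0.01 ]] [-1.331  0.078  1.52  -0.     1.533  0.24 ] 30.456613912872502 1.6833
```

Request:
jog_arm(deltas="-0.65 0 -0.72 0 0 0 -1; -0.65 0 -0.72 0 0 0 -1; -0.65 0 -0.72 0 0 0 -1; -0.65 0 -0.72 0 0 0 -1; -0.65 0 -0.72 0 0 0 -1; -0.65 0 -0.72 0 0 0 -1; -0.65 0 -0.72 0 0 0 -1; -0.65 0 -0.72 0 0 0 -1")

```text
time: 2.35
position: [414.8, -384.1, 332.1]
tcp_rot: [[-1.0, -0.001, 0.001], [-0.001, 0.001, -1.0], [0.001, -1.0, -0.001]]
force: [-0.1, -1.2, 0.3]
gripper_width: -0.2
```

Request:
jog_arm(deltas="-0.65 0 -0.72 0 0 0 -1; -0.65 0 -0.72 0 0 0 -1; -0.65 0 -0.72 0 0 0 -1; -0.65 0 -0.72 0 0 0 -1; -0.65 0 -0.72 0 0 0 -1; -0.65 0 -0.72 0 0 0 -1; -0.65 0 -0.72 0 0 0 -1; 0 0 0 0 0 0 -1")

```text
time: 3.02
position: [598.9, -179.2, 331.4]
tcp_rot: [[-1.0, -0.001, 0.007], [-0.007, 0.003, -1.0], [0.001, -1.0, -0.003]]
force: [-0.6, 0.4, -0.1]
gripper_width: -0.2
```

Request:
jog_arm(deltas="-0.5 0 -0.68 0 0 0 -1; -0.5 0 -0.68 0 0 0 -1; -0.5 0 -0.68 0 0 0 -1; -0.5 0 -0.68 0 0 0 -1; -0.5 0 -0.68 0 0 0 -1; 0 0.6 0 0 0 0 -1; 0 0.6 0 0 0 0 -1; 0 0 0 0 0 0 -1")

```text
time: 3.68
position: [693.7, -47.5, 277.3]
tcp_rot: [[-1.0, -0.012, 0.002], [-0.002, 0.002, -1.0], [0.012, -1.0, -0.002]]
force: [-0.6, -0.6, -1.7]
gripper_width: 0.4
```

Run:
```python
from h import *
s=env.sense(); print(s["position"],s["tcp_rot"],s["joint_positions"])
c=eyes.capture("scene"); cv2.imwrite("pics/s1.png",cv2.resize(c["image"][60:300,180:440],None,fx=3,fy=2.5)[...,::-1])
```

```text
[693.65167205 -47.4621393  277.34350961] [[-0.99993127 -0.01160352  0.00167903]
 [-0.00169721  0.00155741 -0.99999735]
 [ 0.01160087 -0.99993146 -0.001577  ]] [-1.45429763e-01  2.05671659e-01  1.48139839e+00 -1.41358897e-04
  1.46622960e+00  1.42369396e+00]
```

View pics/s1.png

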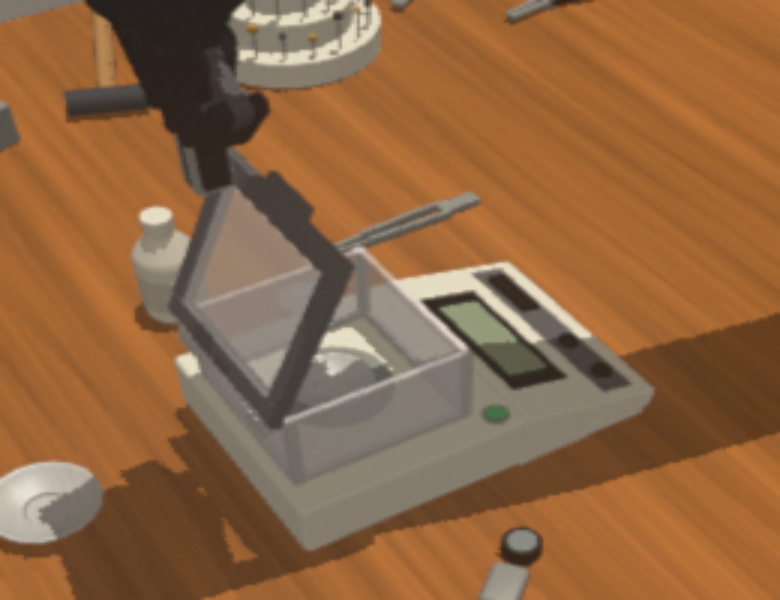

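Request:
jog_arm(deltas="-0.1 0.5 0 0 0 0 -1; 0 0.5 0 0 0 0 -1; 0 0 0 0 0 0 -1; 0 0 0 0 0 0 -1")

```text
time: 4.07
position: [699.6, -48.9, 245.1]
tcp_rot: [[-1.0, -0.002, -0.001], [0.001, 0.0, -1.0], [0.002, -1.0, -0.0]]
force: [1.0, -0.5, 0.6]
gripper_width: -0.2
```

Run:
```python
from h import *
s=env.sense(); print(s["position"],s["force"],s["tcp_rot"])
c=eyes.capture("scene"); cv2.imwrite("pics/s2.png",cv2.resize(c["image"][60:300,180:440],None,fx=3,fy=2.5)[...,::-1])
```

```text
[699.60558561 -48.9157046  245.05059835] [ 0.96728397 -0.51801999  0.62025187] [[-9.99998306e-01 -1.77086193e-03 -5.01736106e-04]
 [ 5.01278604e-04  2.58784318e-04 -9.99999841e-01]
 [ 1.77099149e-03 -9.99998399e-01 -2.57896184e-04]]
```

View pics/s2.png

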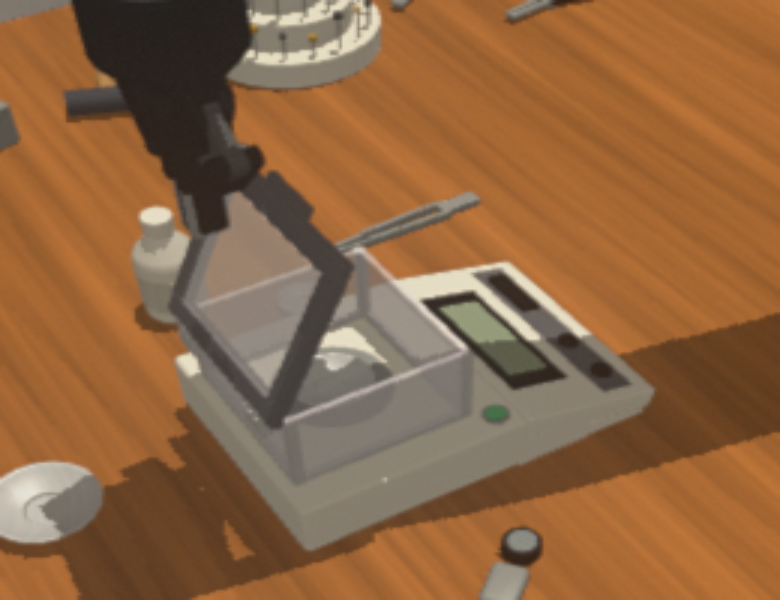

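Request:
jog_arm(deltas="0 0.15 -0.1 0 0 0 -1; 0 0.15 -0.07 0 0 0 -1; 0.15 0 0 0 0 0 -1; 0.15 0 0 0 0 0 -1; 0.1 0 0 0 0 0 -1; 0 0 0 0 0 0 -1")

```text
time: 4.62
position: [683.4, -41.6, 233.9]
tcp_rot: [[-1.0, 0.0, 0.0], [-0.0, -0.0, -1.0], [-0.0, -1.0, 0.0]]
force: [0.2, 0.1, 0.8]
gripper_width: 0.2
```

Request:
jog_arm(deltas="0.08 0.02 0 0 0 0 -1; 0.08 0.02 0 0 0 0 -1; 0.08 0.02 0 0 0 0 -1; 0 0 0 0 0 0 -1")

```text
time: 4.95
position: [674.3, -41.7, 231.0]
tcp_rot: [[-1.0, 0.0, -0.0], [0.0, -0.0, -1.0], [-0.0, -1.0, 0.0]]
force: [-0.0, 0.0, 0.0]
gripper_width: 0.0
```

Request:
jog_arm(deltas="0.08 0.03 0 0 0 0 -1; 0.08 0.03 0 0 0 0 -1; 0.08 0.03 0 0 0 0 -1; 0.08 0.04 0 0 0 0 -1; 0.08 0.04 0 0 0 0 -1; 0 0 0 0 0 0 -1")

```text
time: 5.45
position: [657.6, -41.6, 223.6]
tcp_rot: [[-1.0, -0.002, -0.0], [0.0, 0.0, -1.0], [0.002, -1.0, -0.0]]
force: [0.6, -0.7, 0.2]
gripper_width: -0.1
```

```bash
cat > lid.py <<'E'
from h import *
import sys
np.set_printoptions(precision=2,suppress=True)
s=env.sense(); print(s["time"],s["position"],s["force"])
c=eyes.capture("scene"); cv2.imwrite(sys.argv[1],cv2.resize(c["image"][60:300,180:440],None,fx=3,fy=2.5)[...,::-1])
for cc in (c,eyes.capture("top")):
    for r in nets.mark_of("lid_edge",cc)[:2]:
        # intersect ray with plane y=-42
        T=cc["cam_to_world"]; d=T[:3,:3]@np.array([(r["xy"][0]-cc["cx"])/cc["fx"],(r["xy"][1]-cc["cy"])/cc["fy"],1]); o=T[:3,3]
        p=px2w(cc,*r["xy"]); print(r["p"],r["xy"],p,"theta",np.arctan2(p[2]-128,706.5-p[0])-np.arctan2(8,133))
        if d[1]<-.2:
            p=o+d*(-42-o[1])/d[1]; print("  yplane",p,np.arctan2(p[2]-128,706.5-p[0])-np.arctan2(8,133))
E
python3 lid.py pics/s3.png
```

```text
5.45 [657.64 -41.6  223.6 ] [ 0.6 -0.7  0.2]
0.9 [280.8, 141.1] [666.64   1.78 287.42] theta 1.2657211948527094
  yplane [646.36 -42.   247.64] 1.0449710689671352
0.67 [380.4, 209.3] [565.34  -8.86 559.28] theta 1.1944037625657076
```

View pics/s3.png

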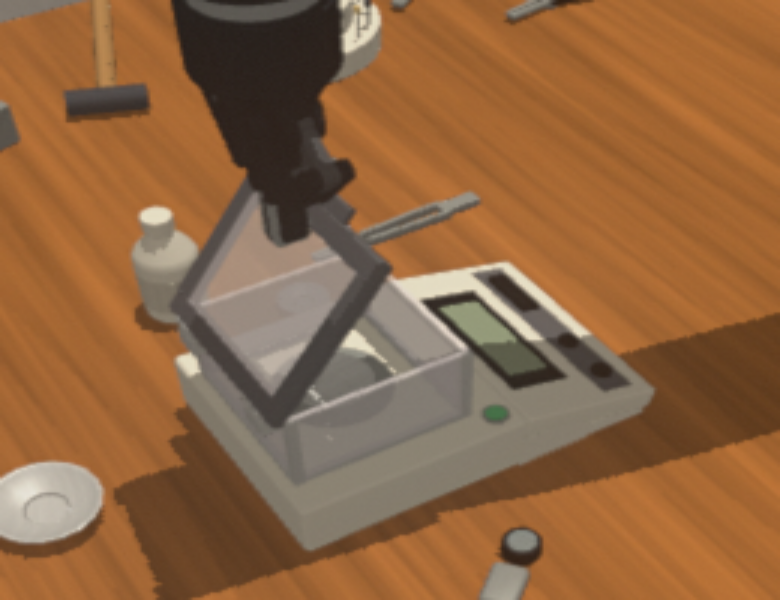

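```bash
python3 -c "
import numpy as np
p=np.linspace(1.034,0.072,25);x=-111*np.cos(p);z=111*np.sin(p)
print(np.round(np.c_[-np.diff(x)/40,-np.diff(z)/40],3)); print(x[-1]+8+706.5,z[-1]+128)"
```

```text
[[0.094 0.059]
 [0.092 0.063]
 [0.089 0.066]
 [0.087 0.07 ]
 [0.084 0.073]
 [0.081 0.076]
 [0.078 0.08 ]
 [0.074 0.083]
 [0.071 0.086]
 [0.068 0.088]
 [0.064 0.091]
 [0.06  0.093]
 [0.057 0.096]
 [0.053 0.098]
 [0.049 0.1  ]
 [0.045 0.102]
 [0.04  0.104]
 [0.036 0.105]
 [0.032 0.107]
 [0.028 0.108]
 [0.023 0.109]
 [0.019 0.11 ]
 [0.015 0.11 ]
 [0.01  0.111]]
603.7875877298916 135.9850967015779
```

Request:
jog_arm(deltas="0.094 0.059 0 0 0 0 -1; 0.092 0.063 0 0 0 0 -1; 0.089 0.066 0 0 0 0 -1; 0.087 0.07 0 0 0 0 -1; 0.084 0.073 0 0 0 0 -1; 0.08 0.076 0 0 0 0 -1; 0.078 0.08 0 0 0 0 -1; 0 0 0 0 0 0 -1")

```text
time: 6.32
position: [633.3, -41.6, 203.6]
tcp_rot: [[-1.0, -0.002, -0.0], [0.0, 0.0, -1.0], [0.002, -1.0, -0.0]]
force: [0.1, 0.3, -0.7]
gripper_width: -0.2
```

```bash
python3 lid.py pics/s4.png
```

```text
6.3167 [633.27 -41.6  203.61] [ 0.14  0.31 -0.7 ]
0.81 [300.2, 145.7] [628.5  -10.27 252.94] theta 0.952652337529687
  yplane [611.71 -42.   222.59] 0.7242537518685916
0.6 [379.4, 231.3] [606.38 -40.28 216.36] theta 0.662996719132136
```

View pics/s4.png

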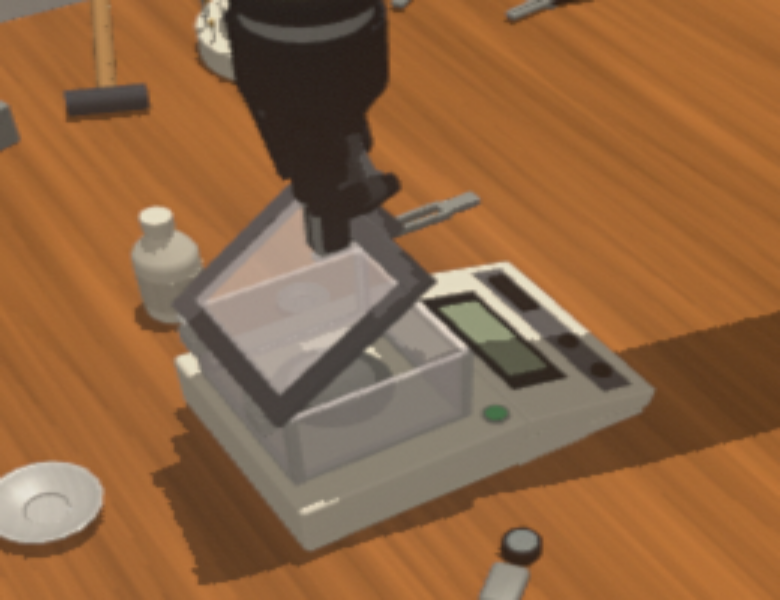

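Lid at ~0.7 rad with the finger on it; continuing along the arc.

Request:
jog_arm(deltas="0.074 0.083 0 0 0 0 -1; 0.071 0.086 0 0 0 0 -1; 0.068 0.088 0 0 0 0 -1; 0.064 0.091 0 0 0 0 -1; 0.06 0.093 0 0 0 0 -1; 0.057 0.096 0 0 0 0 -1; 0.053 0.098 0 0 0 0 -1; 0 0 0 0 0 0 -1")

```text
time: 7.18
position: [615.6, -41.6, 177.8]
tcp_rot: [[-1.0, -0.002, -0.0], [0.0, 0.0, -1.0], [0.002, -1.0, -0.0]]
force: [0.6, 0.3, 0.1]
gripper_width: 0.0
```

Request:
jog_arm(deltas="0.05 0.1 0 0 0 0 -1; 0.045 0.102 0 0 0 0 -1; 0.04 0.104 0 0 0 0 -1; 0.036 0.105 0 0 0 0 -1; 0.032 0.107 0 0 0 0 -1; 0 0 0 0 0 0 -1")

```text
time: 7.68
position: [607.6, -41.5, 157.0]
tcp_rot: [[-1.0, -0.002, -0.0], [0.0, 0.0, -1.0], [0.002, -1.0, -0.0]]
force: [-0.7, -0.6, -0.1]
gripper_width: -0.0
```

```bash
python3 lid.py pics/s5.png
```

```text
7.6833 [607.59 -41.54 157.  ] [-0.66 -0.61 -0.13]
0.84 [318.1, 164.1] [575.74 -44.93 161.67] theta 0.19194829374975236
  yplane [577.48 -42.   164.79] 0.217739581372226
```

View pics/s5.png

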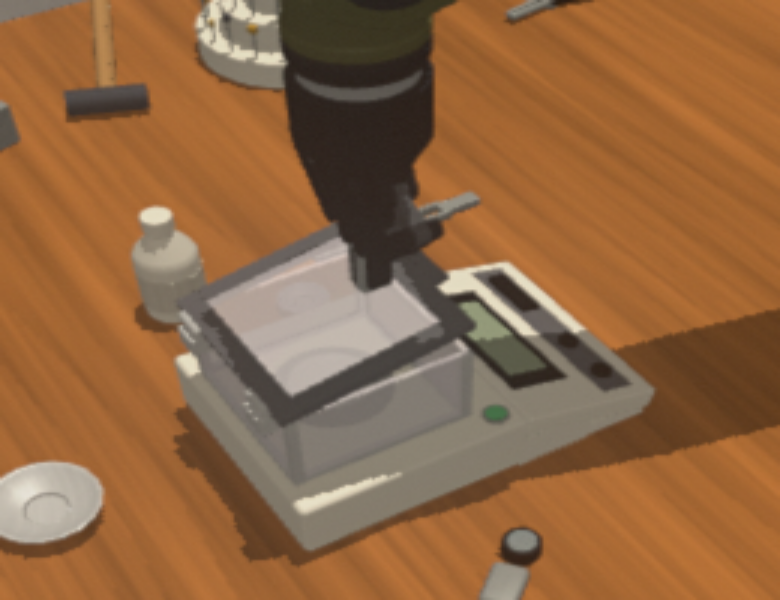

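Request:
jog_arm(deltas="0.02 0.1 0 0 0 0 -1; 0.015 0.1 0 0 0 0 -1; 0.01 0.1 0 0 0 0 -1; 0.01 0.1 0 0 0 0 -1; 0 0 0 0 0 0 -1; 0 0 0 0 0 0 -1")

```text
time: 8.38
position: [605.9, -41.6, 141.8]
tcp_rot: [[-1.0, -0.001, -0.0], [0.0, 0.0, -1.0], [0.001, -1.0, -0.0]]
force: [0.2, 0.7, -0.5]
gripper_width: -0.4
```

Request:
jog_arm(deltas="0 0.05 0 0 0 0 -1; 0 0.04 0 0 0 0 -1; 0 0 0 0 0 0 -1; 0 0 0 0 0 0 -1")

```text
time: 8.72
position: [606.2, -41.6, 138.8]
tcp_rot: [[-1.0, -0.0, 0.0], [-0.0, 0.0, -1.0], [0.0, -1.0, -0.0]]
force: [-1.3, -0.2, 0.0]
gripper_width: -0.1
```

Request:
jog_arm(deltas="0 0.04 0 0 0 0 -1; 0 0.03 0 0 0 0 -1; 0 0 0 0 0 0 -1; 0 0 0 0 0 0 -1")

```text
time: 9.05
position: [606.2, -41.6, 136.1]
tcp_rot: [[-1.0, 0.0, -0.0], [0.0, 0.0, -1.0], [-0.0, -1.0, -0.0]]
force: [0.0, 0.3, 1.8]
gripper_width: 0.3
```

Request:
jog_arm(deltas="0 0.03 0 0 0 0 -1; 0 0 0 0 0 0 -1; 0 0 0 0 0 0 -1")

```text
time: 9.3
position: [606.3, -41.6, 136.0]
tcp_rot: [[-1.0, 0.0, 0.0], [-0.0, -0.0, -1.0], [-0.0, -1.0, 0.0]]
force: [-3.0, -0.4, 4.4]
gripper_width: -0.1
```

Request:
jog_arm(deltas="0 0.04 0 0 0 0 -1; 0 0 0 0 0 0 -1; 0 0 0 0 0 0 -1; 0 0 0 0 0 0 -1")

```text
time: 9.63
position: [606.3, -41.6, 135.9]
tcp_rot: [[-1.0, -0.0, 0.0], [-0.0, -0.0, -1.0], [0.0, -1.0, 0.0]]
force: [-5.6, 0.4, 11.4]
gripper_width: 0.1
```

```bash
python3 lid.py pics/s6.png
```

```text
9.6333 [606.31 -41.63 135.9 ] [-5.58  0.36 11.39]
0.77 [319.3, 175.1] [575.54 -41.55 137.05] theta 0.008932923167760183
  yplane [575.27 -42.   136.55] 0.0049980566842158305
0.82 [372.5, 262.3] [568.61 -35.93 135.4 ] theta -0.006441975301964123
```

View pics/s6.png

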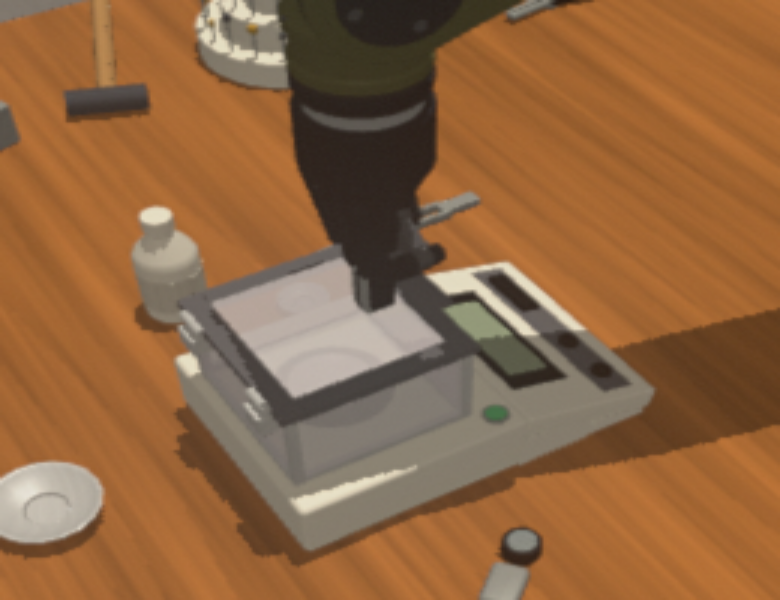

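Request:
jog_arm(deltas="0 -0.5 0 0 0 0 -1; 0 -0.9 0 0 0 0 -1; 0.85 -0.1 0.29 0 0 0 -1; 0.85 0 0.29 0 0 0 -1; 0.85 0 0.29 0 0 0 -1; 0.85 0 0.29 0 0 0 -1; 0 0 0 0 0 0 -1; 0 0 0 0 0 0 -1")

```text
time: 10.5
position: [469.0, -88.3, 193.1]
tcp_rot: [[-1.0, 0.001, -0.002], [0.002, -0.0, -1.0], [-0.001, -1.0, 0.0]]
force: [0.0, -0.6, 0.1]
gripper_width: 0.0
```

Request:
jog_arm(deltas="0 0 0 0 0 0.055 -1; 0 0 0 0 0 0.055 -1; 0 0 0 0 0 0.056 -1; 0 0 0 0 0 0 -1; 0 0 0 0 0 0 -1")

```text
time: 10.92
position: [470.3, -87.9, 193.5]
tcp_rot: [[-0.966, 0.257, -0.0], [0.0, -0.0, -1.0], [-0.257, -0.966, 0.0]]
force: [-0.1, -0.4, 1.1]
gripper_width: -0.3
```

```bash
python3 lid.py pics/s7.png
python3 - <<'E'
from h import *
np.set_printoptions(precision=3,suppress=True)
c=eyes.capture("top"); print(ray_z(c,397.5,324.2,43))
cv2.imwrite("pics/t7.png",cv2.resize(c["image"][200:350,300:500],None,fx=4,fy=4)[...,::-1])
cs=eyes.capture("scene")
for r in nets.mark_of("tare_key_top",cs)[:2]: print(r["p"],r["xy"],ray_z(cs,*r["xy"],43))
for r in nets.trace("tare_key",cs)[:2]: print(r["p"],r["xy"],ray_z(cs,*r["xy"],43))
print("pred px",w2px(cs,np.array([469,-87,43])),w2px(c,np.array([469,-87,43])))
for l in("bottle","tweezers","loupe","dish"):
  for r in nets.mark_of(l,cs)[:2]: print(l,r["p"],r["xy"])
s=env.sense(); print(s["position"],s["tcp_rot"],s["joint_positions"])
E
```

```text
10.9167 [470.33 -87.94 193.53] [-0.07 -0.37  1.11]
0.74 [318.3, 172.3] [572.71 -49.76 136.05] theta 4.143093126364461e-05
  yplane [577.33 -42.   144.63] 0.0679912517568286
0.65 [376.0, 262.1] [569.04 -41.77 134.77] theta -0.010885629041749764
[468.166 -87.07   43.   ]
0.6 [350.8, 173.9] [466.157 -92.907  43.   ]
0.24 [318.2, 224.3] [598.651  -9.56   43.   ]
0.55 [351.8, 176.2] [468.268 -85.947  43.   ]
pred px (np.float64(351.23840885129783), np.float64(176.0335632437608)) (np.float64(397.4525466933383), np.float64(323.7289827338432))
bottle 0.93 [238.3, 179.2]
tweezers 0.7 [313.4, 150.2]
loupe 0.6 [350.7, 293.7]
dish 0.72 [193.9, 264.5]
[470.255 -88.012 193.265] [[-0.966  0.258  0.   ]
 [-0.     0.    -1.   ]
 [-0.258 -0.966 -0.   ]] [-0.348 -0.416  2.211  0.099  1.103  1.189]
```

View pics/s7.png

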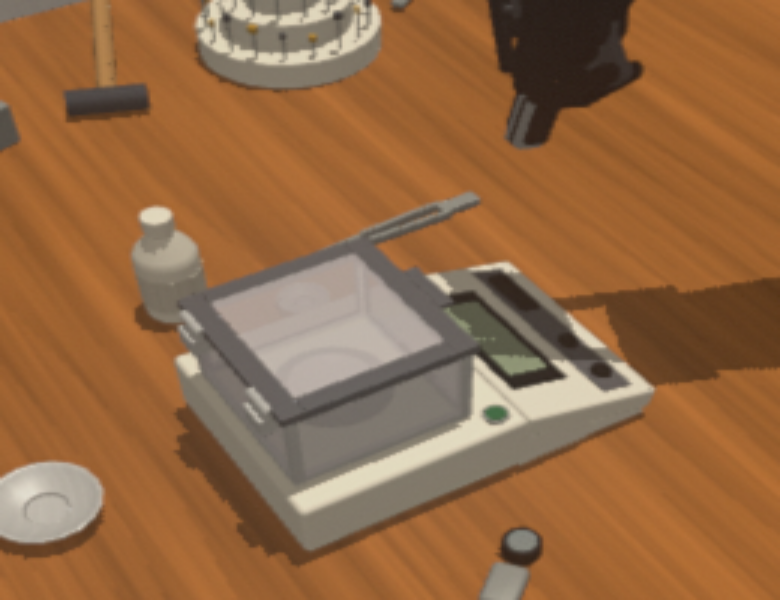

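View pics/t7.png

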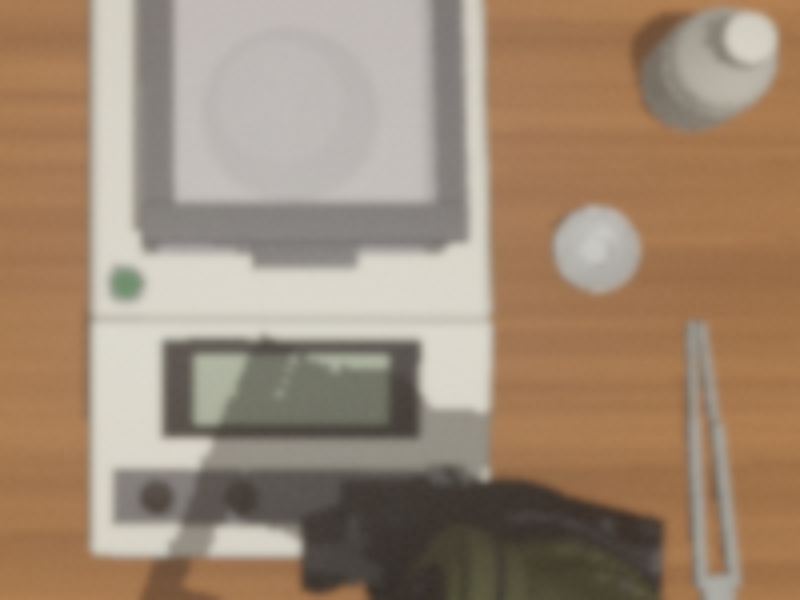

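Request:
jog_arm(deltas="0.5 0 -0.02 0 0 0 -1; 0.5 0.2 0 0 0 0 -1; 0 0.8 0 0 0 0 -1; 0 0.8 0 0 0 0 -1; 0 0.8 0 0 0 0 -1; 0 0.4 0 0 0 0 -1; 0 0 0 0 0 0 -1; 0 0 0 0 0 0 -1")

```text
time: 12.18
position: [461.9, -87.0, 66.3]
tcp_rot: [[-0.967, 0.256, 0.0], [0.0, 0.001, -1.0], [-0.256, -0.967, -0.001]]
force: [1.3, -0.5, 1.0]
gripper_width: 0.0
```

```bash
python3 lid.py pics/s8.png
```

```text
12.1833 [461.89 -86.99  66.32] [ 1.27 -0.5   1.  ]
0.57 [316.8, 172.8] [575.56 -50.43 135.69] theta -0.001437331713186732
  yplane [580.53 -42.   145.  ] 0.07405486858297439
0.7 [375.1, 263.4] [567.   -40.36 133.63] theta -0.019754207699337153
```

View pics/s8.png

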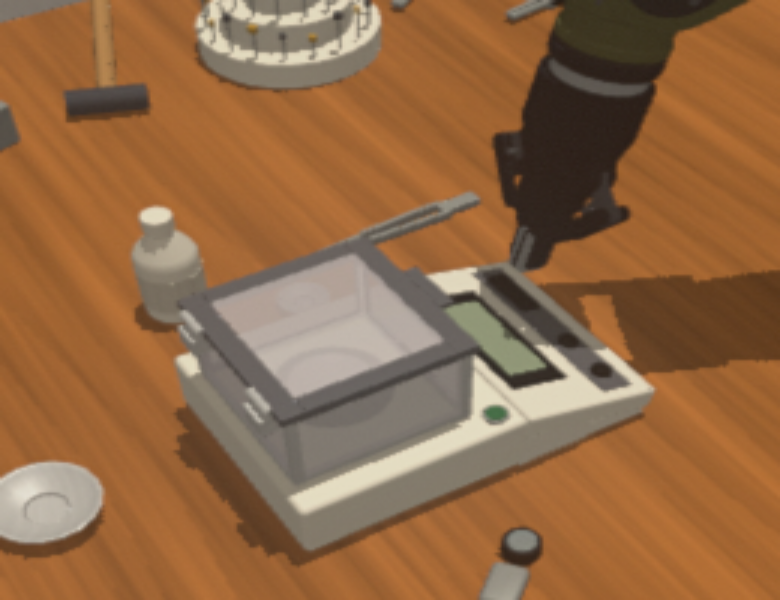

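Request:
jog_arm(deltas="0 0.2 0 0 0 0 -1; 0 0.2 0 0 0 0 -1; 0 0.1 0 0 0 0 -1; 0 0 0 0 0 0 -1; 0 0 0 0 0 0 -1")

```text
time: 12.8
position: [467.2, -87.0, 47.0]
tcp_rot: [[-0.967, 0.256, 0.0], [0.0, 0.001, -1.0], [-0.256, -0.967, -0.001]]
force: [-0.2, -0.8, 0.4]
gripper_width: -0.0
```

Request:
jog_arm(deltas="0 0.05 0 0 0 0 -1; 0 0.05 0 0 0 0 -1; 0 0 0 0 0 0 -1; 0 0 0 0 0 0 -1")

```text
time: 13.13
position: [468.6, -87.2, 43.8]
tcp_rot: [[-0.966, 0.258, 0.0], [0.0, 0.0, -1.0], [-0.258, -0.966, -0.0]]
force: [-0.2, 0.1, -0.4]
gripper_width: -0.1
```

Request:
jog_arm(deltas="0 0.04 0 0 0 0 -1; 0 0.04 0 0 0 0 -1; 0 0 0 0 0 0 -1; 0 0 0 0 0 0 -1")

```text
time: 13.47
position: [469.8, -87.3, 41.1]
tcp_rot: [[-0.966, 0.258, 0.0], [-0.0, -0.0, -1.0], [-0.258, -0.966, 0.0]]
force: [-0.8, -0.2, 1.4]
gripper_width: 0.0
```

Request:
jog_arm(deltas="0 0.03 0 0 0 0 -1; 0 0 0 0 0 0 -1; 0 0 0 0 0 0 -1")

```text
time: 13.72
position: [470.1, -87.3, 39.9]
tcp_rot: [[-0.966, 0.258, 0.0], [-0.0, -0.0, -1.0], [-0.258, -0.966, 0.0]]
force: [-0.8, 0.2, 2.7]
gripper_width: 0.2
```

Request:
jog_arm(deltas="0 0.03 0 0 0 0 -1; 0 0 0 0 0 0 -1; 0 0 0 0 0 0 -1")

```text
time: 13.97
position: [470.3, -87.3, 39.2]
tcp_rot: [[-0.966, 0.258, 0.0], [-0.0, 0.0, -1.0], [-0.258, -0.966, 0.0]]
force: [-5.4, 0.9, 9.5]
gripper_width: 0.2
```

Request:
jog_arm(deltas="0 0.01 0 0 0 0 -1; 0 0 0 0 0 0 -1; 0 0 0 0 0 0 -1")

```text
time: 14.22
position: [470.4, -87.3, 39.2]
tcp_rot: [[-0.966, 0.257, 0.001], [-0.001, 0.0, -1.0], [-0.257, -0.966, 0.0]]
force: [-8.5, 0.4, 13.5]
gripper_width: 0.1
```

Request:
jog_arm(deltas="0 -0.15 0 0 0 0 -1; 0 -0.4 0 0 0 0 -1; 0 -0.8 0 0 0 0 -1; 0 -0.8 0 0 0 0 -1; 0 -0.8 0 0 0 0 -1; 0.5 -0.8 0.5 0 0 0 -1; 0 0 0 0 0 0 -1; 0 0 0 0 0 0 -1")

```text
time: 14.88
position: [413.2, -107.8, 179.4]
tcp_rot: [[-0.965, 0.262, -0.002], [0.002, -0.003, -1.0], [-0.262, -0.965, 0.002]]
force: [0.7, 0.2, -0.7]
gripper_width: 0.0
```

```bash
python3 lid.py pics/s9.png
python3 - <<'E'
from h import *
np.set_printoptions(precision=2,suppress=True)
c=eyes.capture("top")
cv2.imwrite("pics/t9.png",cv2.resize(c["image"][200:350,300:500],None,fx=4,fy=4)[...,::-1])
cs=eyes.capture("scene")
for l in("bottle","tweezers","loupe","dish","tare_key_top"):
  for r in nets.mark_of(l,cs)[:2]: print(l,r["p"],r["xy"],px2w(cs,*r["xy"]))
E
```

```text
14.8833 [ 413.23 -107.81  179.36] [ 0.74  0.16 -0.74]
0.96 [318.5, 171.3] [571.12 -51.65 136.27] theta 0.0009358770118412033
  yplane [576.87 -42.   146.9 ] 0.08467037681506145
0.3 [350.1, 296.7] [626.55 145.86  15.53] theta -1.0129142670353364
  yplane [ 479.89  -42.   -380.09] -1.2113525242347127
0.71 [373.5, 261.5] [570.06 -37.67 134.44] theta -0.012876183512889286
bottle 0.95 [238.0, 181.6] [ 677.23 -213.47   29.32]
tweezers 0.5 [307.4, 150.7] [ 486.28 -243.99    5.85]
loupe 0.8 [350.1, 292.5] [621.56 138.42  15.26]
dish 0.74 [197.3, 262.8] [831.5  -76.34   6.52]
tare_key_top 0.45 [350.4, 175.8] [470.9  -87.48  44.26]
```

View pics/s9.png

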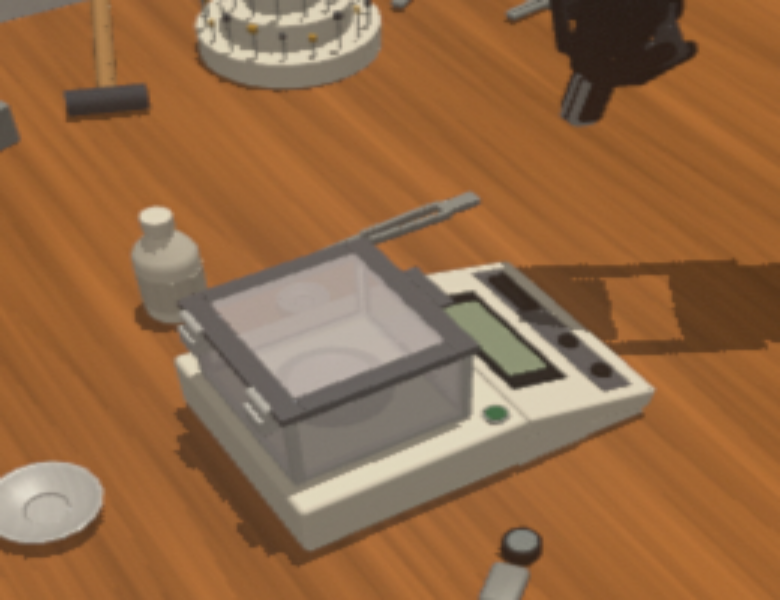

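View pics/t9.png

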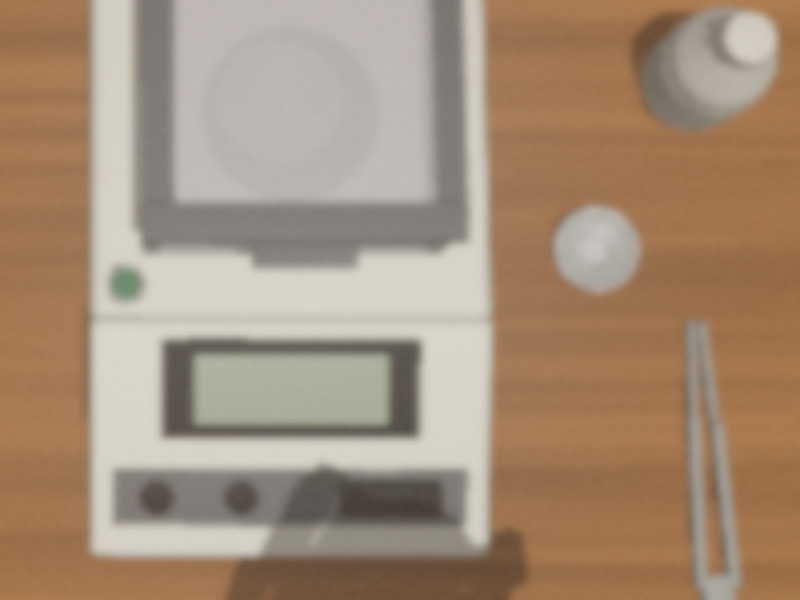

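Lid shut, tare key up again (top measured at about 44 mm), bystanders unmoved, arm clear. Handing in.

```bash
python3 -c "
from plant import env
print(env.hand_in())"
```

```text
the job is handed in; nothing more can be done
None
```

The lid is shut and the tare key has been pressed and has sprung back. I handed the job in at about 15 s of the 42 s, and no verdict is reported.

- **Lid:** I pushed it down from about 1.1 rad with the shut fingertips until it met its stop. The fingertip stopped at 136 mm, the height of a shut lid, under 11 N. Depth readings at the edge in both cameras gave 0 ± 0.02 rad. The scene-camera estimate that did not use depth gave about 0.08 rad after the arm backed away. I put that down to the network marking the edge several millimetres off to the side, because the pictures and the depth both show the lid level.
- **Tare key:** I pressed it square to the panel by about 4 mm until it bottomed, at roughly 13 N, and held it there for about 0.4 s. After I let go, its top measured about 44 mm, against about 43 mm expected when up.
- **Other things:** The fingers came near neither round key. The bottle, tweezers and loupe look unmoved in the pictures. The dish shows only faintly through the shut lid, seemingly where it was on the pan. I could not measure it after shutting, because the network then reported only the look-alike dish on the bench.
- **Arm:** It ended clear of everything, with the tip at about 180 mm height and nothing touching it.

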